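# Set the detector's attenuator lever to the third click and re-zero

### The arm

A 7-joint arm with a two-finger parallel gripper is mounted at the origin on the work surface. World frame = base frame: x ahead of the robot, y to its left, z up, the work surface at z = 0. Lengths are in m, angles in rad, forces in N, time in s.
With the tool pointing down it reaches from about 0.4 to 0.75 m from the base axis. Payload 19.5 kg.
Tool frame: the origin (TCP) lies at the very end of the fingers, on their centre line; the grasp point (between the pads) lies 19 mm behind it; z points along the fingers, y is the line along which they close (so a half turn about z gives the same grasp; the last joint's range is limited). The gripper opens to 85 mm and grips with 20 to 120 N. Pads are 22 mm wide; open, the fingers measure 114 mm over their backs; the gripper's body (76 mm by 85 mm) begins 54 mm behind the grasp point. The pads swing forward as they close: fully open they stand 13 mm farther back than shut.
Start: joints at [1.112, 0.707, -0.028, 1.485, 0.022, 0.951, -0.075], TCP at [0.233, -0.526, 0.231] pointing down, gripper open.
Joint ranges: [-2.71, 2.71], [-0.32, 2.16], [-1.57, 1.52], [0, 2.45], [-1.46, 4.6], [0, 2.02], [-2.83, 2.83]. Speed limits (rad/s): [1.89, 1.89, 2.57, 2.57, 3.01, 3.01, 3.01].

### API

Orientations are given as a unit quaternion [w, x, y, z].
In Python, from workcell import arm gives the robot as it stands. The module is installed in compiled form; this text tells all that it offers.
- The arm moves only by the tool arm_command, never from a script. Its argument "deltas" is a list of rows, each a list of 7 numbers: the closure, from 0 (fully open) to 1 (shut), then the shift along the tool's x, y, z in units of 0.3 m (1.0 is 0.3 m), then the turn, a rotation vector about the tool's x, y, z in units of 360 degrees (1.0 is 360 degrees). A call has 1 to 12 rows; each row shifts and turns the commanded pose from where the row before left it, along the tool's axes as they then stand; what a row does not reach is not made up. A row lasts 1/8 s, in which the tool goes at most 62.5 mm and 10.7 degrees, less where a joint would pass 70% of its speed; a pose out of reach is approached as far as the arm can. A call with a number of a shift or a turn outside -1 to 1 is refused whole. A call with a gripper value outside its range is refused whole. The fingers move at their own pace and stop on an object; "squeeze" is the grip in N (left out, the last holds). Time passes only in rows, so rows that do not move let the fingers close. It gives the time, the measured TCP pose, the force, the opening and the grip force at its end, in the units of the state.
- arm.state(): the state, without advancing time (a new reading comes with each control period).
- arm.capture(name): name is "side" or "top"; returns the picture (384x512x3 uint8, red, green, blue); there is no depth.
- arm.camera_params(name): a dict with "fx", "fy", "cx", "cy" (pixels), "world_to_cam" (4x4, takes a point from world to camera coordinates). Camera axes: x right, y up, looking along -z (the intrinsics and any distortion apply to the point x, -y, -z); pixel columns grow to the right and rows downward; lengths in m; the calibration is good to about 2 mm. A picture is of the moment at which its call begins. camera_params takes no time and is no camera call.
- arm.finish_job(): hands the job in; it is judged then, once.
The state is a dict: "time": time; "qpos": joint angles; "dq": joint speeds; "joint_efforts": joint torques, N m; "position": TCP position; "eef_rot": TCP orientation; "force": force on the tool from outside, world axes, zero at the start; "torque": the same for the moment, N m; "grip_width": finger opening in m; "gripper_force": force on a finger pad.
Only numpy, scipy, OpenCV 4.12 (cv2) and the standard library are available. Lean on these libraries where they do the work, as an engineer would, in place of code of your own. Each camera call takes 0.05 s, during which the arm holds its last target. There are 200 camera calls.

### The job

Without grasping anything, gently push the black attenuator lever on top of the small white detector back until it rests against its stop at the narrow end of the wedge mark, then push it gently the other way, counting the clicks, and leave it seated in the third notch from the stop. Then press the round auto-zero button on the same detector fully down with a fingertip and let it come up again. Leave the vials, bottles and other things lying about where they are.

Things in the scene. Friction and masses are not known exactly. Their poses are not given: they have to be found in the camera images.
- detector: White box fixed to the bench, 150 (x) x 280 (y) x 60 mm high, black front panel on its -x face. Origin: centre of its underside; z up, y along the lever's slot. The slot lies on its top at x = -30 mm, the round button at x = -30, y = 105 mm, two loose vials at x about 50 mm. The rest of the top is clear: 50 mm free beside the lever at either end of its travel.
- home_mark (a point): Point on the detector's top, on the slot's middle line, where the lever's middle stands when against its stop: the -y end of the slot (detector's x = -30, y = -70 mm). A black wedge mark beside the slot is narrow at this end and widens towards +y. Axes as the detector's.
- attenuator (a joint): Travel of the lever along the detector's +y, in m: 0 at the stop, 0.096 at the far end. Notches every 0.016: home 0, then clicks at 0.016, 0.032, 0.048 (the third) and so on. Starts between 0.062 and 0.096. About 5 N moves it out of a notch; half-way (8 mm) it snaps on into the next notch, ahead of a slow finger (under 50 mm/s). Stays where seated. Over 32 N on it is too rough.
- lever_top (a point): Centre of the top of the lever's black plastic grip, an upright block 28 mm (across the slot) x 12 mm (along the slot) x 32 mm tall, its top 36 mm above the detector's top and its underside 4 mm above it. Moves with the lever; axes as the detector's (y = direction of growing travel).
- zero_button (a joint): Press of the auto-zero button, in m: 0 up, 0.006 fully down; it springs back. About 4 N to bottom it.
- zero_button_top (a point): Centre of the upper face of the round black button (24 mm across, set in a grey collar) on the detector's top, z up; press straight down.
- vial_a: Amber vial, 23 mm across, 40 mm tall, standing loose on the detector's top behind the slot; origin centre of its underside. Leave alone.
- vial_b: A like amber vial, also standing on the detector's top; origin centre of its underside. Leave alone.
- solvent_bottle: Clear bottle with blue cap, 72 mm across, 150 mm tall, standing on the bench past the button end of the detector; origin centre of its underside. Leave alone.
- vial_tray: Grey divided tray, 120 x 90 x 35 mm, on the bench past the stop end of the detector; origin centre of its underside. Leave alone.
- wrench: Steel wrench, 130 mm long, lying on the bench in front of the detector; origin under its middle. Leave alone.
- column: Steel tube, 12 mm across, 120 mm long, lying on the bench behind the detector; origin under its middle. Leave alone.
- waste_jar: Amber jar, 68 mm across, 85 mm tall, at the robot's far right or left; origin centre of its underside. Leave alone.
- beaker: Glass beaker, 68 mm across, 80 mm tall, on the opposite side from the jar; origin centre of its underside. Leave alone.

How it is judged:
By the outcome, as a careful person would: the job done as asked, in the order asked, and still so for the second after the job is handed in, with the robot touching nothing.
It also fails if it takes over 72 s, if anything falls off the work surface, if the arm or the gripper's body presses on something with over 40 N, if the wrist force passes 120 N, or if a joint passes its speed limit or range.

## Working session

There is one attempt and no reset: what is moved stays moved. The work goes in short steps, Python scripts to look and compute and a tool call to move; the robot and the scene stay as the last step left them, time stands still between calls to the robot, and variables do not carry over. Pictures are saved under pics/ and viewed, at most 10 in all, crops included, and the job is handed in when it is done.

Besides the shell and the picture viewer there is one more tool, called by a JSON object that holds its "name" and its "arguments". arm_command: Moves the arm, as the interface text tells. Its arguments: {"type":"object","properties":{"deltas":{"type":"array"},"squeeze":{"type":"number"}},"required":["deltas"]}

```bash
mkdir -p pics
python3 - <<'E'
from workcell import arm
import cv2
for n in("top","side"):
    im=arm.capture(n); cv2.imwrite(f"pics/{n}0.png",im[:,:,::-1]); 
    p=arm.camera_params(n); print(n,p)
s=arm.state(); print(s["time"],s["position"],s["eef_rot"],s["force"],s["grip_width"])
E
```

```text
top {'fx': 386.71817101617467, 'fy': 386.71817101617467, 'cx': 251.7643426442454, 'cy': 189.4670533408844, 'world_to_cam': array([[-0.02416574, -0.99968598, -0.00663077,  0.01846772],
       [ 0.99322098, -0.02476277,  0.11357332, -0.60746575],
       [-0.11370185, -0.00384124,  0.99350749, -1.27117034],
       [ 0.        ,  0.        ,  0.        ,  1.        ]])}
side {'fx': 408.43722698651027, 'fy': 408.43722698651027, 'cx': 249.06216358200786, 'cy': 194.0141375447679, 'world_to_cam': array([[-0.91631587, -0.40010884, -0.01667771,  0.55878433],
       [ 0.29880191, -0.71084656,  0.63672175, -0.23255465],
       [-0.26661329,  0.57845492,  0.77091326, -1.29122589],
       [ 0.        ,  0.        ,  0.        ,  1.        ]])}
0.1 [ 0.23268162 -0.52555452  0.2308834 ] [-4.85951464e-04  9.78362754e-01  2.06896282e-01 -1.16821033e-04] [ 0.46246793  0.16382933 -1.06758422] 0.0849896745893492
```

View pics/top0.png

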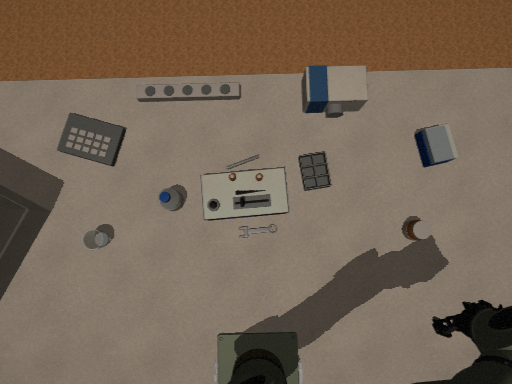

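View pics/side0.png

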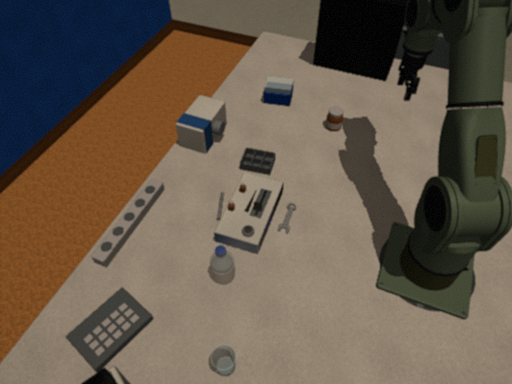

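The top view shows the detector at about (245,194), with the button at (214,204) on its left (+y) end, the slot around (252,201), the bottle at (171,198) and the tray at (315,170). I'll enlarge both views.

Run:
```python
import cv2,numpy as np
a=cv2.imread("pics/top0.png")[160:225,195:295]; b=cv2.imread("pics/side0.png")[168:255,205:295]
a=cv2.resize(a,None,fx=8,fy=8,interpolation=cv2.INTER_CUBIC);b=cv2.resize(b,None,fx=6.5,fy=6.5,interpolation=cv2.INTER_CUBIC)
cv2.imwrite("pics/topc.png",a);cv2.imwrite("pics/sidec.png",cv2.convertScaleAbs(b,alpha=1.5))
```

```text
(no output)
```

View pics/topc.png

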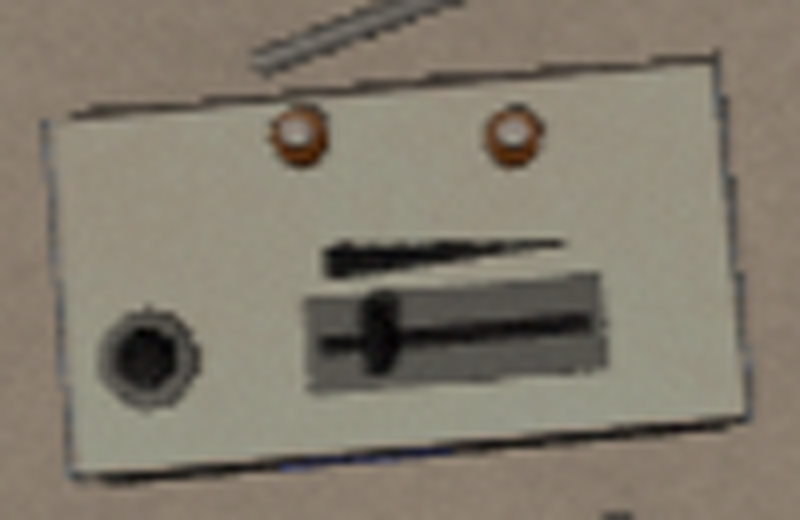

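View pics/sidec.png

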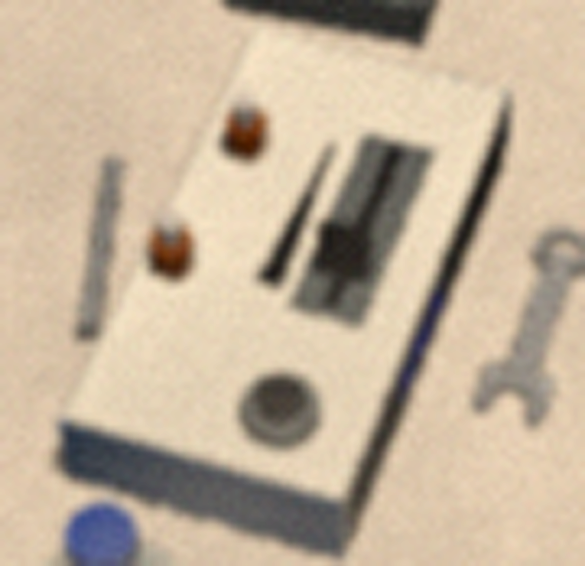

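Top crop: top-face corners (45,120), (715,62), (748,418), (72,475); collar (149,357); lever top (381,332); the narrow wedge end is on the right (-y). I'll fit the pose from these.

```bash
cat > h.py <<'E'
import numpy as np
from workcell import arm
from scipy.optimize import least_squares
def proj(n,P):
    p=arm.camera_params(n);P=np.atleast_2d(P)
    c=P@p["world_to_cam"][:3,:3].T+p["world_to_cam"][:3,3]
    return np.c_[p["cx"]+p["fx"]*c[:,0]/-c[:,2],p["cy"]+p["fy"]*-c[:,1]/-c[:,2]]
def ray(n,uv,z):
    return least_squares(lambda q:(proj(n,[q[0],q[1],z])[0]-uv),[0.6,0]).x
def w(pose,L):
    x,y,t=pose;L=np.atleast_2d(L);c,s=np.cos(t),np.sin(t)
    return np.c_[x+c*L[:,0]-s*L[:,1],y+s*L[:,0]+c*L[:,1],L[:,2]]
def unc(a,k,o): return (np.array(a,float)+.5)/k-.5+np.array(o)
E
python3 - <<'E'
from h import *
L=np.array([[.075,.14,.06],[.075,-.14,.06],[-.075,-.14,.06],[-.075,.14,.06],[-.03,.105,.06]])
T=unc([[45,120],[715,62],[748,418],[72,475],[149,357]],8,(195,160))
S=unc([[62,425],[252,35],[510,95],[345,498],[280,408]],6.5,(205,168))
ft=lambda p:(proj("top",w(p,L))-T).ravel()
fs=lambda p:(proj("side",w(p,L))-S).ravel()
for f in(ft,fs,lambda p:np.r_[ft(p),fs(p)]):
    r=least_squares(f,[.6,0,0]);print(r.x.round(4),np.abs(r.fun).max().round(2))
p=r.x
for n,uv in(("top",unc([381,332],8,(195,160))),("side",unc([346,238],6.5,(205,168)))):
    q=ray(n,uv,.096);d=q-p[:2];c,s=np.cos(p[2]),np.sin(p[2])
    print(n,q,"local",c*d[0]+s*d[1],-s*d[0]+c*d[1], "travel",-s*d[0]+c*d[1]+.07)
print(w(p,[[-.03,.105,.065],[-.03,-.07,.06],[-.03,-.022,.06]]))
E
```

```text
[0.5941 0.0295 0.0599] 0.45
[0.5919 0.0304 0.0735] 1.91
[0.593  0.0297 0.0664] 1.65
top [0.56406893 0.03492042] local -0.02856930299421441 0.007092603461332354 travel 0.07709260346133236
side [0.55886975 0.04082376] local -0.033365067261268755 0.013328113969056138 travel 0.08332811396905615
[[ 0.55614099  0.1325168   0.065     ]
 [ 0.56775983 -0.04209707  0.06      ]
 [ 0.56457294  0.00579702  0.06      ]]
```

Everything agrees with travel 0.080 (fifth notch), yaw about 3.6°. I'll turn the tool so that its x is the detector's +y (y is then the detector's +x), with the fingers shut.

{"name": "arm_command", "arguments": {"deltas": [[1,0,0,0,0,0,-0.0276],[1,0,0,0,0,0,-0.0276],[1,0,0,0,0,0,-0.0276],[1,0,0,0,0,0,-0.0276],[1,0,0,0,0,0,-0.0276],[1,0,0,0,0,0,-0.0276],[1,0,0,0,0,0,-0.0276],[1,0.12,0.076,0,0,0,0],[1,0.12,0.076,0,0,0,0],[1,0.12,0.076,0,0,0,0],[1,0.12,0.076,0,0,0,0],[1,0.12,0.076,0,0,0,0]], "squeeze": 30}}

```text
time: 1.6
position: [0.3362, -0.338, 0.2312]
eef_rot: [-0.0, 0.686, 0.728, 0.0]
force: [0.2, 0.2, 0.0]
grip_width: -0.0
gripper_force: 0.0
```

{"name": "arm_command", "arguments": {"deltas": [[1,0.12,0.076,0,0,0,0],[1,0.12,0.076,0,0,0,0],[1,0.12,0.076,0,0,0,0],[1,0.12,0.076,0,0,0,0],[1,0.12,0.076,0,0,0,0],[1,0.12,0.076,0,0,0,0],[1,0.12,0.076,0,0,0,0],[1,0.12,0.076,0,0,0,0],[1,0.12,0.076,0,0,0,0],[1,0.12,0.076,0,0,0,0],[1,0.12,0.076,0,0,0,0],[1,0,0,0,0,0,0]]}}

```text
time: 3.1
position: [0.5628, 0.0741, 0.2307]
eef_rot: [-0.001, 0.684, 0.729, 0.0]
force: [-0.7, -0.4, -0.4]
grip_width: 0.0003
gripper_force: 0.0
```

```bash
cat >> h.py <<'E'
from scipy.spatial.transform import Rotation as R
P=np.array([.5938,.0297,.062])
def loc():
    s=arm.state();d=s["position"][:2]-P[:2];c,n=np.cos(P[2]),np.sin(P[2]);q=s["eef_rot"]
    M=R.from_quat([q[1],q[2],q[3],q[0]]).as_matrix()
    f=s["force"]
    print("t",round(s["time"],2),"local",(c*d[0]+n*d[1]).round(4),(-n*d[0]+c*d[1]).round(4),"z",s["position"][2].round(4),"F along y",(-n*f[0]+c*f[1]).round(2),f.round(2),"yaw tool x",np.degrees(np.arctan2(M[1,0],M[0,0])).round(2),"tilt",M[:,2].round(3),s["grip_width"])
E
python3 -c "
from h import *
loc()"
```

```text
t 3.1 local -0.0282 0.0462 z 0.2307 F along y -0.33 [-0.72 -0.37 -0.44] yaw tool x 93.65 tilt [-0.001  0.001 -1.   ] 0.0002639308616533467
```

{"name": "arm_command", "arguments": {"deltas": [[1,0,-0.006,0.11,0,0,0],[1,0,0,0.11,0,0,0],[1,0,0,0.11,0,0,0],[1,0,0,0.09,0,0,0],[1,0,0,0.06,0,0,0],[1,0,0,0.033,0,0,0],[1,0,0,0,0,0,0]]}}

```text
time: 3.98
position: [0.5604, 0.0706, 0.0772]
eef_rot: [-0.0, 0.686, 0.728, -0.0]
force: [0.7, -0.2, 0.5]
grip_width: -0.0002
gripper_force: 0.0
```

Run:
```python
from h import *
import cv2
loc()
a=arm.capture("top")[160:225,195:295,::-1]; b=arm.capture("side")[168:248,205:295,::-1]
a=cv2.resize(a,(700,455),interpolation=cv2.INTER_CUBIC);b=cv2.resize(b,(512,455),interpolation=cv2.INTER_CUBIC)
cv2.imwrite("pics/c1.png",cv2.resize(cv2.convertScaleAbs(np.hstack([a,b]),alpha=1.4),(800,300)))
```

```text
t 3.98 local -0.0308 0.0429 z 0.0772 F along y -0.29 [ 0.67 -0.25  0.46] yaw tool x 93.41 tilt [-0.001 -0.    -1.   ] -0.00019618838999960132
```

View pics/c1.png

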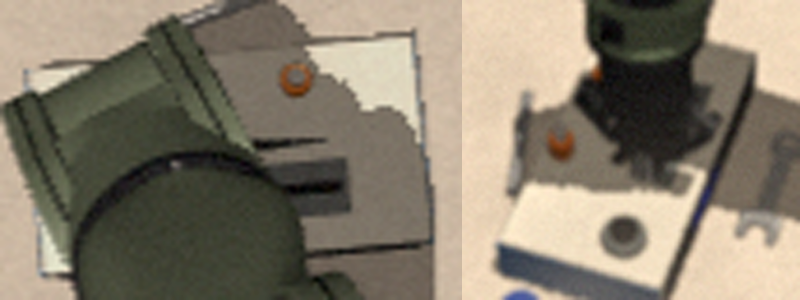

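Both views are mostly hidden by the gripper. In the side view the fingertip stands at the +y side of the slot, clear of the vials. From here I'll go slowly and use the force and position readings.

{"name": "arm_command", "arguments": {"deltas": [[1,-0.013,0,0,0,0,0],[1,-0.013,0,0,0,0,0],[1,-0.013,0,0,0,0,0],[1,-0.01,0,0,0,0,0]]}}

```text
time: 4.58
position: [0.5616, 0.0559, 0.0775]
eef_rot: [0.0, 0.686, 0.728, 0.0]
force: [0.5, 0.2, 0.2]
grip_width: 0.0003
gripper_force: 0.0
```

{"name": "arm_command", "arguments": {"deltas": [[1,-0.007,0,0,0,0,0]]}}

```text
time: 4.7
position: [0.5617, 0.0545, 0.0775]
eef_rot: [-0.0, 0.686, 0.728, 0.0]
force: [-1.0, 7.1, 1.5]
grip_width: -0.0004
gripper_force: 3.5
```

{"name": "arm_command", "arguments": {"deltas": [[1,-0.007,0,0,0,0,0]]}}

```text
time: 4.82
position: [0.5617, 0.0531, 0.0775]
eef_rot: [-0.001, 0.685, 0.728, 0.001]
force: [-1.0, 4.9, 0.2]
grip_width: -0.0002
gripper_force: 2.7
```

{"name": "arm_command", "arguments": {"deltas": [[1,-0.007,0,0,0,0,0]]}}

```text
time: 4.95
position: [0.5619, 0.0507, 0.0774]
eef_rot: [-0.0, 0.685, 0.728, 0.0]
force: [-0.1, 2.9, 0.7]
grip_width: -0.0001
gripper_force: 1.6
```

{"name": "arm_command", "arguments": {"deltas": [[1,-0.007,0,0,0,0,0]]}}

```text
time: 5.08
position: [0.5621, 0.0479, 0.0774]
eef_rot: [-0.0, 0.686, 0.728, 0.0]
force: [-0.8, 2.6, 0.7]
grip_width: -0.0002
gripper_force: 0.8
```

{"name": "arm_command", "arguments": {"deltas": [[1,-0.007,0,0,0,0,0]]}}

```text
time: 5.2
position: [0.5622, 0.0454, 0.0774]
eef_rot: [0.0, 0.686, 0.728, -0.0]
force: [0.5, -0.6, -0.5]
grip_width: 0.0001
gripper_force: 0.2
```

{"name": "arm_command", "arguments": {"deltas": [[1,-0.007,0,0,0,0,0]]}}

```text
time: 5.32
position: [0.5623, 0.0432, 0.0774]
eef_rot: [0.0, 0.686, 0.728, -0.0]
force: [0.3, 0.1, -0.2]
grip_width: 0.0002
gripper_force: 0.0
```

Contact came at y=0.0545 and the first notch snapped near 0.046, both as predicted. The stop should be met near y=-0.0255.

{"name": "arm_command", "arguments": {"deltas": [[1,-0.01,0,0,0,0,0],[1,-0.01,0,0,0,0,0],[1,-0.01,0,0,0,0,0],[1,-0.01,0,0,0,0,0],[1,-0.01,0,0,0,0,0],[1,-0.01,0,0,0,0,0],[1,-0.01,0,0,0,0,0],[1,-0.01,0,0,0,0,0],[1,-0.01,0,0,0,0,0],[1,-0.01,0,0,0,0,0],[1,-0.01,0,0,0,0,0],[1,-0.01,0,0,0,0,0]]}}

```text
time: 6.82
position: [0.5644, 0.0073, 0.0774]
eef_rot: [0.0, 0.686, 0.728, -0.0]
force: [0.1, -0.1, 1.0]
grip_width: -0.0002
gripper_force: 0.0
```

{"name": "arm_command", "arguments": {"deltas": [[1,-0.01,0,0,0,0,0],[1,-0.01,0,0,0,0,0],[1,-0.01,0,0,0,0,0],[1,-0.01,0,0,0,0,0],[1,-0.01,0,0,0,0,0]]}}

```text
time: 7.45
position: [0.5653, -0.0077, 0.0774]
eef_rot: [0.0, 0.686, 0.728, -0.0]
force: [0.2, 0.2, -0.6]
grip_width: -0.0
gripper_force: 0.0
```

{"name": "arm_command", "arguments": {"deltas": [[1,-0.007,0,0,0,0,0]]}}

```text
time: 7.58
position: [0.5654, -0.0093, 0.0774]
eef_rot: [-0.0, 0.686, 0.728, 0.0]
force: [-1.1, 6.2, 0.4]
grip_width: -0.0003
gripper_force: 3.2
```

{"name": "arm_command", "arguments": {"deltas": [[1,-0.007,0,0,0,0,0]]}}

```text
time: 7.7
position: [0.5655, -0.0105, 0.0774]
eef_rot: [-0.001, 0.685, 0.728, 0.001]
force: [-1.2, 5.3, 1.0]
grip_width: 0.0004
gripper_force: 2.9
```

{"name": "arm_command", "arguments": {"deltas": [[1,-0.007,0,0,0,0,0]]}}

```text
time: 7.82
position: [0.5657, -0.0129, 0.0774]
eef_rot: [-0.0, 0.685, 0.728, 0.0]
force: [0.0, 3.3, 0.1]
grip_width: -0.0
gripper_force: 1.7
```

{"name": "arm_command", "arguments": {"deltas": [[1,-0.007,0,0,0,0,0],[1,-0.007,0,0,0,0,0],[1,-0.007,0,0,0,0,0],[1,-0.007,0,0,0,0,0]]}}

```text
time: 8.32
position: [0.5662, -0.0223, 0.0774]
eef_rot: [0.0, 0.686, 0.728, -0.0]
force: [0.3, -0.5, 0.2]
grip_width: 0.0002
gripper_force: 0.0
```

{"name": "arm_command", "arguments": {"deltas": [[1,-0.006,0,0,0,0,0]]}}

```text
time: 8.45
position: [0.5663, -0.0239, 0.0774]
eef_rot: [-0.0, 0.686, 0.728, -0.0]
force: [-0.2, 0.4, 0.3]
grip_width: -0.0003
gripper_force: 0.0
```

{"name": "arm_command", "arguments": {"deltas": [[1,-0.004,0,0,0,0,0]]}}

```text
time: 8.57
position: [0.5664, -0.0249, 0.0774]
eef_rot: [-0.0, 0.686, 0.728, 0.0]
force: [-0.8, 5.6, 0.1]
grip_width: 0.0001
gripper_force: 2.7
```

{"name": "arm_command", "arguments": {"deltas": [[1,-0.004,0,0,0,0,0]]}}

```text
time: 8.7
position: [0.5664, -0.025, 0.0774]
eef_rot: [-0.001, 0.685, 0.728, 0.001]
force: [-1.3, 11.0, 0.4]
grip_width: 0.0001
gripper_force: 5.1
```

The lever is firmly on the stop: 11 N and no motion. Next I'll back off, lift over the lever and come down on its -y side.

{"name": "arm_command", "arguments": {"deltas": [[1,0.02,0,0,0,0,0],[1,0.02,0,0,0,0,0],[1,0,0,-0.06,0,0,0],[1,0,0,-0.06,0,0,0],[1,0,0,-0.06,0,0,0],[1,-0.06,0,0,0,0,0],[1,-0.08,0,0,0,0,0],[1,-0.08,0,0,0,0,0],[1,0,0,0,0,0,0]]}}

```text
time: 9.82
position: [0.5692, -0.0829, 0.1305]
eef_rot: [-0.0, 0.687, 0.727, -0.001]
force: [0.0, 0.5, -0.1]
grip_width: 0.0
gripper_force: 0.0
```

{"name": "arm_command", "arguments": {"deltas": [[1,0,0,0.05,0,0,0],[1,0,0,0.05,0,0,0],[1,0,0,0.05,0,0,0],[1,0,0,0.03,0,0,0],[1,0,0,0,0,0,0]]}}

```text
time: 10.45
position: [0.5694, -0.0798, 0.0767]
eef_rot: [-0.0, 0.686, 0.728, -0.0]
force: [0.7, 0.6, 0.3]
grip_width: 0.0001
gripper_force: 0.0
```

Run:
```python
from h import *
import cv2
loc()
a=arm.capture("top")[160:225,195:295,::-1]; b=arm.capture("side")[168:248,205:295,::-1]
a=cv2.resize(a,(600,390),interpolation=cv2.INTER_CUBIC);b=cv2.resize(b,(439,390),interpolation=cv2.INTER_CUBIC)
cv2.imwrite("pics/c2.png",cv2.resize(cv2.convertScaleAbs(np.hstack([a,b]),alpha=1.5),(800,300)))
```

```text
t 10.45 local -0.0311 -0.1078 z 0.0767 F along y 0.56 [0.66 0.6  0.33] yaw tool x 93.45 tilt [-0.001  0.    -1.   ] 0.00013139089858604737
```

View pics/c2.png

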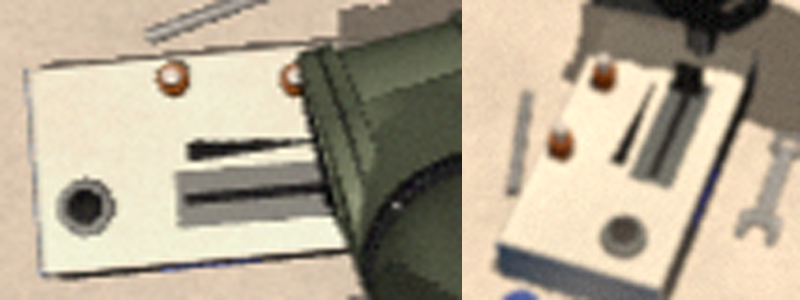

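The side view shows the lever (687,75) at the far (narrow, stop) end of the slot, with the fingertip just behind it. Now I'll push towards +y, looking for contact near y=-0.059.

{"name": "arm_command", "arguments": {"deltas": [[1,0.01,0,0,0,0,0],[1,0.01,0,0,0,0,0],[1,0.01,0,0,0,0,0],[1,0.01,0,0,0,0,0],[1,0.01,0,0,0,0,0],[1,0.01,0,0,0,0,0]]}}

```text
time: 11.3
position: [0.5686, -0.0618, 0.0774]
eef_rot: [-0.0, 0.686, 0.728, 0.0]
force: [0.6, 0.8, -0.2]
grip_width: -0.0002
gripper_force: 0.0
```

{"name": "arm_command", "arguments": {"deltas": [[1,0.007,0,0,0,0,0]]}}

```text
time: 11.42
position: [0.5685, -0.0597, 0.0774]
eef_rot: [-0.0, 0.686, 0.728, 0.0]
force: [0.6, -0.7, -0.0]
grip_width: 0.0006
gripper_force: 0.0
```

{"name": "arm_command", "arguments": {"deltas": [[1,0.007,0,0,0,0,0]]}}

```text
time: 11.55
position: [0.5684, -0.0582, 0.0774]
eef_rot: [0.0, 0.686, 0.728, -0.0]
force: [0.3, -8.0, -0.0]
grip_width: 0.0003
gripper_force: 3.6
```

{"name": "arm_command", "arguments": {"deltas": [[1,0.007,0,0,0,0,0]]}}

```text
time: 11.68
position: [0.5683, -0.0567, 0.0774]
eef_rot: [0.0, 0.686, 0.728, -0.0]
force: [1.6, -5.6, 0.5]
grip_width: 0.0002
gripper_force: 2.6
```

{"name": "arm_command", "arguments": {"deltas": [[1,0.007,0,0,0,0,0]]}}

```text
time: 11.8
position: [0.5681, -0.0542, 0.0774]
eef_rot: [0.0, 0.686, 0.728, -0.0]
force: [0.1, -2.1, -0.4]
grip_width: 0.0
gripper_force: 1.6
```

{"name": "arm_command", "arguments": {"deltas": [[1,0.007,0,0,0,0,0]]}}

```text
time: 11.92
position: [0.568, -0.0515, 0.0774]
eef_rot: [-0.0, 0.686, 0.728, -0.0]
force: [0.2, -1.2, -0.4]
grip_width: 0.0002
gripper_force: 0.8
```

{"name": "arm_command", "arguments": {"deltas": [[1,0.007,0,0,0,0,0]]}}

```text
time: 12.05
position: [0.5678, -0.0491, 0.0774]
eef_rot: [-0.0, 0.686, 0.728, 0.0]
force: [-0.0, -1.1, 0.1]
grip_width: -0.0002
gripper_force: 0.2
```

Click one passed around -0.050. The next contact should be near -0.0423.

{"name": "arm_command", "arguments": {"deltas": [[1,0.007,0,0,0,0,0],[1,0.007,0,0,0,0,0]]}}

```text
time: 12.3
position: [0.5676, -0.0449, 0.0774]
eef_rot: [-0.0, 0.686, 0.728, 0.0]
force: [0.6, 0.4, 0.7]
grip_width: -0.0002
gripper_force: 0.0
```

{"name": "arm_command", "arguments": {"deltas": [[1,0.007,0,0,0,0,0]]}}

```text
time: 12.42
position: [0.5675, -0.0429, 0.0774]
eef_rot: [-0.0, 0.686, 0.728, 0.0]
force: [0.5, 0.6, -0.0]
grip_width: 0.0001
gripper_force: 0.0
```

{"name": "arm_command", "arguments": {"deltas": [[1,0.007,0,0,0,0,0]]}}

```text
time: 12.55
position: [0.5674, -0.0418, 0.0774]
eef_rot: [0.0, 0.686, 0.728, -0.0]
force: [0.8, -6.0, -0.0]
grip_width: -0.0001
gripper_force: 3.5
```

{"name": "arm_command", "arguments": {"deltas": [[1,0.007,0,0,0,0,0],[1,0.007,0,0,0,0,0],[1,0.007,0,0,0,0,0],[1,0.007,0,0,0,0,0]]}}

```text
time: 13.05
position: [0.5668, -0.0322, 0.0774]
eef_rot: [-0.0, 0.686, 0.728, 0.0]
force: [0.1, 0.3, -0.1]
grip_width: -0.0001
gripper_force: 0.0
```

{"name": "arm_command", "arguments": {"deltas": [[1,0.007,0,0,0,0,0]]}}

```text
time: 13.18
position: [0.5667, -0.0301, 0.0774]
eef_rot: [-0.0, 0.686, 0.728, 0.0]
force: [-0.1, -0.4, 0.3]
grip_width: -0.0002
gripper_force: 0.0
```

{"name": "arm_command", "arguments": {"deltas": [[1,0.007,0,0,0,0,0]]}}

```text
time: 13.3
position: [0.5666, -0.0282, 0.0774]
eef_rot: [-0.0, 0.686, 0.728, 0.0]
force: [-0.4, 0.9, -0.3]
grip_width: -0.0001
gripper_force: 0.0
```

Two clicks done. The third contact should come at about -0.0262 and the snap near -0.018.

{"name": "arm_command", "arguments": {"deltas": [[1,0.007,0,0,0,0,0]]}}

```text
time: 13.42
position: [0.5665, -0.0264, 0.0774]
eef_rot: [0.0, 0.686, 0.728, -0.0]
force: [0.9, -6.2, 1.0]
grip_width: 0.0001
gripper_force: 3.2
```

{"name": "arm_command", "arguments": {"deltas": [[1,0.007,0,0,0,0,0],[1,0.007,0,0,0,0,0]]}}

```text
time: 13.68
position: [0.5662, -0.0228, 0.0774]
eef_rot: [0.0, 0.686, 0.728, -0.0]
force: [0.5, -3.3, -0.3]
grip_width: -0.0003
gripper_force: 1.8
```

{"name": "arm_command", "arguments": {"deltas": [[1,0.007,0,0,0,0,0]]}}

```text
time: 13.8
position: [0.5661, -0.0201, 0.0774]
eef_rot: [0.0, 0.686, 0.728, -0.0]
force: [0.1, -1.2, -0.4]
grip_width: -0.0004
gripper_force: 1.0
```

{"name": "arm_command", "arguments": {"deltas": [[1,0.006,0,0,0,0,0]]}}

```text
time: 13.92
position: [0.566, -0.0179, 0.0774]
eef_rot: [-0.0, 0.686, 0.728, 0.0]
force: [0.3, -0.5, 0.4]
grip_width: -0.0003
gripper_force: 0.4
```

{"name": "arm_command", "arguments": {"deltas": [[1,0,0,0,0,0,0]]}}

```text
time: 14.05
position: [0.566, -0.0178, 0.0774]
eef_rot: [-0.0, 0.685, 0.728, 0.0]
force: [0.1, -0.1, 1.1]
grip_width: -0.0001
gripper_force: 0.0
```

{"name": "arm_command", "arguments": {"deltas": [[1,0.006,0,0,0,0,0],[1,0.004,0,0,0,0,0]]}}

```text
time: 14.3
position: [0.5658, -0.0151, 0.0774]
eef_rot: [-0.0, 0.686, 0.728, 0.0]
force: [-0.6, 0.9, 0.2]
grip_width: -0.0
gripper_force: 0.0
```

{"name": "arm_command", "arguments": {"deltas": [[1,-0.04,0,0,0,0,0],[1,-0.04,0,0,0,0,0],[1,0,0,-0.08,0,0,0],[1,0,0,-0.08,0,0,0],[1,-0.15,0,-0.1,0,0,0],[1,-0.15,0,0,0,0,0],[1,-0.1,0,0,0,0,0],[1,0,0,0,0,0,0]]}}

```text
time: 15.3
position: [0.5738, -0.1626, 0.1551]
eef_rot: [0.0, 0.687, 0.726, -0.001]
force: [0.4, 0.3, -1.3]
grip_width: -0.0001
gripper_force: 0.0
```

Run:
```python
from h import *
import cv2
loc()
a=arm.capture("top")[160:225,195:295,::-1]; b=arm.capture("side")[168:248,205:295,::-1]
a=cv2.resize(a,(800,520),interpolation=cv2.INTER_CUBIC)
cv2.imwrite("pics/c3.png",cv2.convertScaleAbs(a,alpha=1.3))
cv2.imwrite("pics/c3s.png",cv2.convertScaleAbs(cv2.resize(b,None,fx=6.5,fy=6.5,interpolation=cv2.INTER_CUBIC),alpha=1.5))
```

```text
t 15.3 local -0.0319 -0.1907 z 0.1551 F along y 0.27 [ 0.42  0.3  -1.33] yaw tool x 93.18 tilt [-0.    -0.001 -1.   ] -9.889166356731927e-05
```

View pics/c3.png

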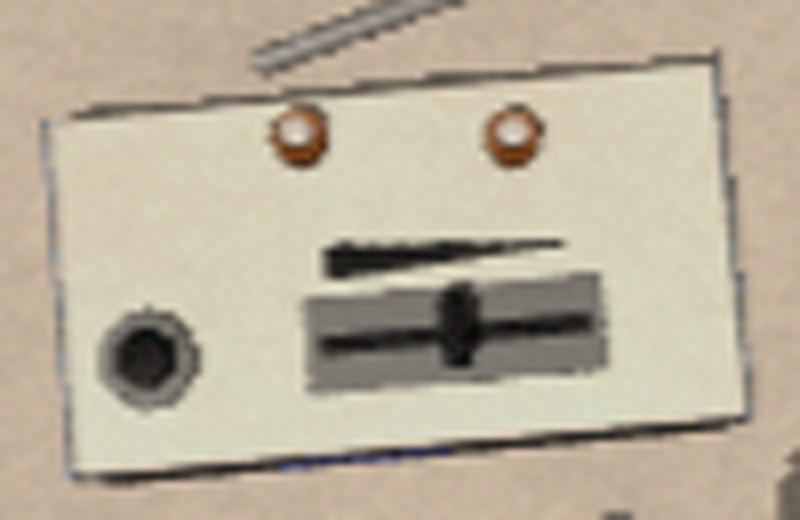

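View pics/c3s.png

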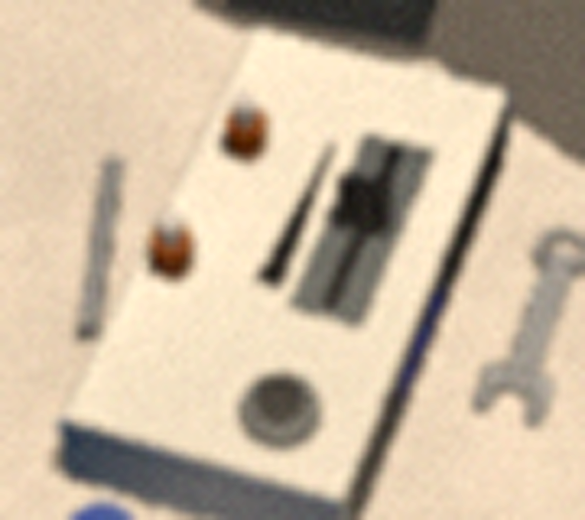

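The lever now stands at (459,325) in the top crop, about 0.048 of travel, matching three clicks. Vials and other things are unmoved. Next is the button, so I'll check its place and the bottle clearance.

Run:
```python
from h import *
for n,uv,z in(("top",unc([459,325],8,(195,160)),.096),("side",unc([362,205],6.5,(205,168)),.096),("top",unc([147,355],8,(195,160)),.07),("side",unc([281,403],6.5,(205,168)),.07),("top",(165,197),.15),("side",(221,251),.15)):
    q=ray(n,np.array(uv),z);d=q-P[:2];c,s=np.cos(P[2]),np.sin(P[2]);print(n,q.round(4),(c*d[0]+s*d[1]).round(4),(-s*d[0]+c*d[1]).round(4))
```

```text
top [0.5661 0.0036] -0.0293 -0.0243
side [0.5596 0.0179] -0.0348 -0.0097
top [0.5592 0.1316] -0.0282 0.1039
side [0.5562 0.1299] -0.0313 0.1023
top [0.5779 0.2703] -0.001 0.2412
side [0.5735 0.2775] -0.0049 0.2486
```

{"name": "arm_command", "arguments": {"deltas": [[1,0.05,0,0,0,0,0],[1,0.1,0,0,0,0,0],[1,0.1,0,0,0,0,0],[1,0.1,0,0,0,0,0],[1,0.1,0,0,0,0,0],[1,0.1,0,0,0,0,0],[1,0.1,0,0,0,0,0],[1,0.1,0,0,0,0,0],[1,0.1,0,0,0,0,0],[1,0.1,0,0,0,0,0],[1,0.034,0,0,0,0,0],[1,0,0,0,0,0,0]]}}

```text
time: 16.9
position: [0.5564, 0.1364, 0.1555]
eef_rot: [-0.0, 0.685, 0.728, -0.0]
force: [0.2, -0.7, 0.5]
grip_width: -0.0002
gripper_force: 0.0
```

```bash
python3 -c "
from h import *
loc()"
```

```text
t 16.9 local -0.0308 0.1088 z 0.1555 F along y -0.7 [ 0.19 -0.69  0.51] yaw tool x 93.52 tilt [-0.  0. -1.] -0.000189527811262804
```

{"name": "arm_command", "arguments": {"deltas": [[1,-0.015,0.003,0.06,0,0,0],[1,0,0,0.08,0,0,0],[1,0,0,0.06,0,0,0],[1,0,0,0.03,0,0,0],[1,0,0,0,0,0,0]]}}

```text
time: 17.52
position: [0.5579, 0.1307, 0.0863]
eef_rot: [-0.0, 0.686, 0.728, -0.0]
force: [-0.2, 0.6, -0.0]
grip_width: 0.0001
gripper_force: 0.0
```

```bash
python3 -c "
from h import *
loc()
for t in(.032,.048,.064):
  for z in(.064,.096):
    L=[-.03,-.07+t,z]
    print(t,z,((proj('side',w(P,L))-[205,168]+.5)*6.5-.5).round(),((proj('top',w(P,L))-[195,160]+.5)*8-.5).round())"
```

```text
t 17.52 local -0.0296 0.103 z 0.0863 F along y 0.63 [-0.23  0.62 -0.02] yaw tool x 93.4 tilt [-0. -0. -1.] 7.714875569154847e-05
0.032 0.064 [[371. 201.]] [[493. 331.]]
0.032 0.096 [[371. 162.]] [[493. 324.]]
0.048 0.064 [[361. 224.]] [[454. 334.]]
0.048 0.096 [[361. 185.]] [[453. 327.]]
0.064 0.064 [[351. 246.]] [[415. 337.]]
0.064 0.096 [[351. 208.]] [[414. 331.]]
```

{"name": "arm_command", "arguments": {"deltas": [[1,0,0,0.008,0,0,0],[1,0,0,0.008,0,0,0]]}}

```text
time: 17.77
position: [0.5581, 0.1312, 0.082]
eef_rot: [0.0, 0.686, 0.728, 0.0]
force: [0.5, 0.7, 0.7]
grip_width: -0.0002
gripper_force: 0.6
```

{"name": "arm_command", "arguments": {"deltas": [[1,0,0,0.007,0,0,0]]}}

```text
time: 17.9
position: [0.5582, 0.1312, 0.0797]
eef_rot: [0.0, 0.686, 0.728, 0.0]
force: [1.3, -0.4, 2.6]
grip_width: 0.0001
gripper_force: 1.1
```

{"name": "arm_command", "arguments": {"deltas": [[1,0,0,0.005,0,0,0]]}}

```text
time: 18.02
position: [0.5581, 0.1312, 0.0781]
eef_rot: [0.0, 0.686, 0.728, 0.0]
force: [0.8, -0.9, 2.1]
grip_width: -0.0002
gripper_force: 1.4
```

{"name": "arm_command", "arguments": {"deltas": [[1,0,0,0.005,0,0,0]]}}

```text
time: 18.15
position: [0.5581, 0.1312, 0.0766]
eef_rot: [0.0, 0.686, 0.728, 0.0]
force: [1.6, -0.4, 4.7]
grip_width: 0.0001
gripper_force: 1.8
```

The projection puts the lever at 0.048, since the block's middle matches in both views. The button is being pressed; I'll continue until it bottoms.

{"name": "arm_command", "arguments": {"deltas": [[1,0,0,0.004,0,0,0]]}}

```text
time: 18.27
position: [0.5582, 0.1312, 0.0757]
eef_rot: [0.0, 0.686, 0.728, 0.0]
force: [-3.7, -2.2, 23.2]
grip_width: 0.0001
gripper_force: 11.7
```

{"name": "arm_command", "arguments": {"deltas": [[1,0,0,0.004,0,0,0]]}}

```text
time: 18.4
position: [0.5583, 0.1312, 0.0754]
eef_rot: [0.0, 0.686, 0.728, 0.001]
force: [-7.7, -4.9, 40.7]
grip_width: 0.0001
gripper_force: 20.1
```

{"name": "arm_command", "arguments": {"deltas": [[1,0,0,0.003,0,0,0]]}}

```text
time: 18.52
position: [0.5584, 0.1312, 0.0751]
eef_rot: [0.001, 0.686, 0.728, 0.001]
force: [-9.8, -3.6, 51.7]
grip_width: -0.0002
gripper_force: 25.4
```

It bottomed near z=0.0757 after about 6 mm, where the spring force reached about 4 N. I'll release and retreat straight up.

{"name": "arm_command", "arguments": {"deltas": [[1,0,0,-0.02,0,0,0],[1,0,0,-0.03,0,0,0],[1,0,0,-0.08,0,0,0],[1,0,0,-0.15,0,0,0],[1,0,0,-0.15,0,0,0],[1,-0.05,-0.1,-0.05,0,0,0],[1,-0.05,-0.15,0,0,0,0],[1,0,-0.15,0,0,0,0],[1,0,0,0,0,0,0],[1,0,0,0,0,0,0]]}}

```text
time: 19.77
position: [0.4404, 0.0942, 0.2174]
eef_rot: [0.0, 0.686, 0.728, 0.0]
force: [1.6, -0.3, -0.0]
grip_width: 0.0001
gripper_force: 0.0
```

Run:
```python
from h import *
import cv2
loc()
b=arm.capture("side")[130:280,150:350,::-1]
cv2.imwrite("pics/c4.png",cv2.convertScaleAbs(cv2.resize(b,(800,600),interpolation=cv2.INTER_CUBIC),alpha=1.5))
```

```text
t 19.77 local -0.1491 0.0739 z 0.2174 F along y -0.35 [ 1.57 -0.26 -0.04] yaw tool x 93.43 tilt [ 0.  0. -1.] 7.052569198517387e-05
```

View pics/c4.png

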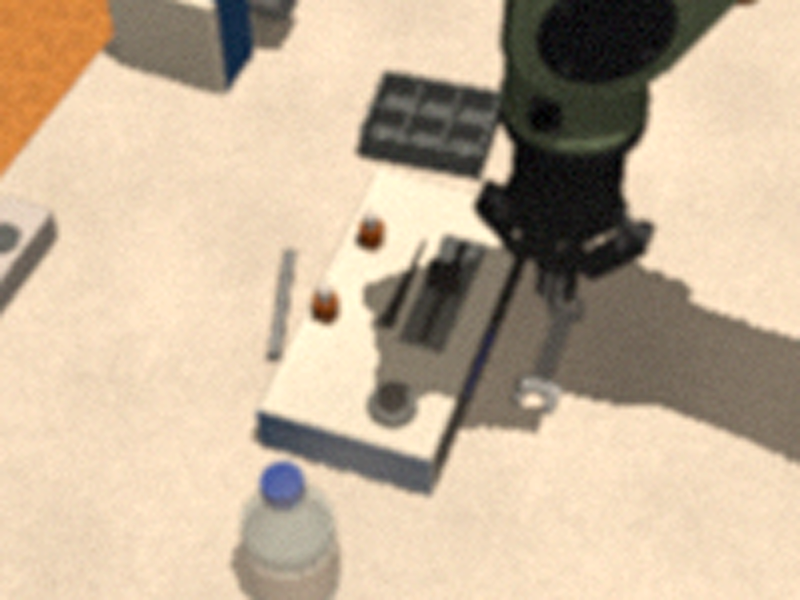

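The lever (445,270) is still in the third notch and the button (393,398) is up. The vials and bottle are undisturbed and the arm is clear of everything, so I'll hand in.

```bash
python3 -c "
from workcell import arm
print(arm.finish_job())"
```

```text
the job is handed in; nothing more can be done
None
```

The job is handed in: the lever went back to its stop and then three clicks out into the third notch, the auto-zero button was pressed fully down (wrist force peaked near 52 N) and came up again, and nothing else visibly moved.

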